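# Load a battery pack into the test dock and close its keeper rail

## Task

Load the long battery pack into the tilted channel of the battery test dock: press the pack's end against the sprung follower, lower its other end in behind the fixed stop so that the pack lies flat on the channel floor, and let the spring hold it there. Then slide the keeper rail fully closed over the pack and let go. Leave the short pack and everything else on the desk where it is.

Things in the scene. Friction and masses are not known exactly. Their poses are not given: they have to be found in the camera images.
- long_pack: the long battery pack: grey plastic block 130 long (its y axis) x 30 wide (x) x 38 high (z), 0.26 kg, narrow black band near each end, paper label on top, a brass contact low on each end; symmetric, either end may lead. Origin at the centre of its underside. Starts flat on the desk on its 30 wide underside; the other pack is alike but 85 long
- bay: tilted channel of the battery test dock, a grey wedge fixed to the desk (112 deep, 300 long). Origin: middle of the channel floor, 85 above the desk, where the seated pack's origin ends up. z is normal to the floor, leaning 30 deg from vertical towards the robot (dock turned up to 0.25 rad); y level along the channel to the spring end; x up the slope. Channel 36 wide; the pack has 3 play each side
- wall_top (a point): middle of the upper side wall's top edge (bay x +25, y +4, z +16). Both walls run from bay y -80 to +88, flare outward at the top and are 16 high in all, outer edges at bay x = +-27, so the upper 22 of a seated pack stands clear for the fingers
- end_stop (a point): top edge of the fixed end stop's face (bay y -65, z +16): a black block 15 thick and 16 high across the channel. From here to the follower at rest there is 118 of room, so the 130 pack goes in only with the follower pushed back 12 or more; held parallel to the floor with its underside above this edge, its leading end still meets the follower, and its tail can then be lowered behind the stop
- follower (a joint): travel of the sprung follower in m along bay +y: 0 at rest (face at bay y +53), 0.027 fully pushed back (+80), 0.012 with the long pack seated. Spring 2.5 N at rest, 5.5 N at 0.012, 9.2 N at 0.027
- follower_face (a point): centre of the follower's face, a steel plate 30 wide reaching from 2 to 36 above the channel floor; moves with the follower. Behind it stands the black spring housing: bay y 88 to 112, 52 wide, 40 high
- keeper (a joint): position of the keeper rail in m: 0 = closed, over the tail of the channel (bay y -78 to -30, tab centre at bay y -54); 0.095 = fully open, away in the bay's -y direction. It starts open (0.075 to 0.095), stays where it is left (friction about 2 N) and stops hard at 0
- keeper_tab (a point): centre of the top of the keeper's black grip tab. The keeper is an aluminium bridge over the channel: 48 long (bay y), 72 wide, roof 42 to 46 above the channel floor, 4 clear of a seated pack; the tab stands on the roof's middle, 14 thick (bay x), 40 long (bay y), 28 high (top 74 above the channel floor)
- short_pack: the short battery pack: grey plastic block 85 long (its y) x 30 wide (x) x 38 high with brass end contacts, otherwise like the long pack; origin at the centre of its underside. It belongs to another instrument: leave it where it is
- survey_meter: bystander: yellow and black hand-held meter, 160 x 80 x 34, lying flat; origin at the centre of its underside, x along its length. Leave it where it is
- calculator: bystander: dark pocket calculator, 150 x 78 x 14, lying flat; origin at the centre of its underside, x along its length. Leave it where it is
- beacon: bystander: black hand-held unit with two grey buttons, 100 x 52 x 26; origin at the centre of its underside, x along its length. Leave it where it is
- mug: bystander: white mug, rim radius 40, 90 high; origin at the centre of its underside. Leave it where it is
- driver: bystander: screwdriver lying on the desk, 180 long; x along its length. Leave it where it is
- sensor_box: bystander: black box with one grey button, 62 x 62 x 45; origin at the centre of its underside. Leave it where it is
Mind the look-alikes: they are no part of the job. Leave any blue look-alike of the long_pack alone.

How it is judged:
By the outcome, as a careful person would: the job done as asked, in the order asked, and still so for the second after the job is handed in, with the robot touching nothing.
It also fails if it takes over 50 s, if anything falls off the work surface, if the arm or the gripper's body presses on something with over 40 N, if the wrist force passes 120 N, or if a joint passes its speed limit or range.

## Robot

A 6-joint arm with a two-finger parallel gripper is mounted at the origin on the work surface. World frame = base frame: x ahead of the robot, y to its left, z up, the work surface at z = 0. Lengths are in mm, angles in rad, forces in N, time in s.
With the tool pointing down it reaches from about 350 to 875 mm from the base axis. Payload 4.2 kg.
Tool frame: the origin (TCP) lies midway between the tips of the shut fingers; the grasp point (between the pads) lies 19 mm behind it; z points along the fingers, y is the line along which they close (so a half turn about z gives the same grasp; the last joint's range is limited). The gripper opens to 85 mm and grips with 20 to 120 N. Pads are 22 mm wide; open, the fingers measure 114 mm over their backs; the gripper's body (76 mm by 85 mm) begins 54 mm behind the grasp point. The pads swing forward as they close: fully open they stand 13 mm farther back than shut.
Start: joints at [1.544, 0.385, 0.008, 0, -1.194, -0.259], TCP at [176.171, 599.636, 231.312] pointing down, gripper open.
Joint ranges: [-3.14, 3.14], [-1.21, 2.06], [-1.07, 1.41], [-3.16, 2.05], [-2.99, -0.16], [-3.1, 3.1]. Speed limits (rad/s): [2.79, 2.79, 3.14, 3.14, 3.14, 3.14].

## Interface

Orientations are given as a unit quaternion [x, y, z, w].
In Python, from bench import read_state, get_image, job_done gives the robot as it stands.
- The arm moves only by the shell command python3 -m jog 'ROWS'. ROWS is JSON, a list of rows, each a list of 3 entries, a list of its own where there are three numbers: the shift along the world's x, y, z scaled (see below), then the turn, a rotation vector about the world's x, y, z scaled (see below), then the gripper's target within -1 to 1 (shut at 1, half-way at 0, fully open at -1). In form: [[[x, y, z], [wx, wy, wz], claw], ...]. A call has 1 to 20 rows; each row is the pose to reach, as a shift and turn from the pose commanded when the call began; what a row does not reach only later rows make up. The controller multiplies each number of a shift by 10 cm and each number of a turn by 120 degrees. A row lasts 1/10 s, in which the tool goes at most 50 mm and 8.59 degrees, less where a joint would pass 70% of its speed; a pose out of reach is approached as far as the arm can. A call with a number of a shift or a turn outside -1 to 1 is refused whole. A call with a gripper value outside its range is refused whole. The fingers move at their own pace and stop on an object; the grip force is fixed at half the most. Time passes only in rows, so rows that repeat a pose let the fingers close. It gives the time, the measured TCP pose, the force, the opening and the grip force at its end, in the units of the state.
- read_state(): the state, without advancing time (a new reading comes with each control period).
- get_image(name): name is "side" or "top" or "wrist"; returns a dict with "frame" (420x560x3 uint8, red, green, blue), "range_z" (420x560 float32, mm along the optical axis (not along the pixel's ray), 0 where there is no reading), "fx", "fy", "cx", "cy" (pixels), "R" (3x3) and "t" (3): a world point X has camera coordinates R X + t. Camera axes: x right, y down, z forward; pixel columns grow to the right and rows downward; lengths in mm; the calibration is good to about 2 mm. A picture is of the moment at which its call begins.
- job_done(): hands the job in; it is judged then, once.
The state is a dict: "clock": time; "joints": joint angles; "joint_vel": joint speeds; "joint_efforts": joint torques, N m; "position": TCP position; "ee_rot": TCP orientation; "contact_force": force on the tool from outside, world axes, zero at the start; "wrist_torque": the same for the moment, N m; "gripper_width": finger opening in mm; "grasp_force": force on a finger pad.
Only numpy, scipy, OpenCV 4.12 (cv2) and the standard library are available. Lean on these libraries where they do the work, as an engineer would, in place of code of your own. Each camera call takes 0.05 s, during which the arm holds its last target. There are 200 camera calls.

## Working session

There is one attempt and no reset: what is moved stays moved. The work goes in short steps, Python scripts to look and compute and a shell command to move; the robot and the scene stay as the last step left them, time stands still between calls to the robot, and variables do not carry over. Pictures are saved under pics/ and viewed, at most 10 in all, crops included, and the job is handed in when it is done.

```bash
mkdir -p pics
cat > h.py <<'E'
import numpy as np, cv2
from bench import read_state, get_image, job_done
def grab(n,save=None):
    g=get_image(n)
    if save: cv2.imwrite('pics/'+save,g['frame'][:,:,::-1])
    return g
def pts(g):
    z=g['range_z'];v,u=np.indices(z.shape)
    c=np.stack([(u-g['cx'])/g['fx']*z,(v-g['cy'])/g['fy']*z,z],-1)
    P=(c-np.array(g['t']))@np.array(g['R']); P[z==0]=np.nan
    return P
E
python3 - <<'E'
from h import *
a=grab('top','top.png');b=grab('side','side.png')
np.savez('a.npz',**a);np.savez('b.npz',**b)
print(read_state())
for g in(a,b):print(g['fx'],g['cx'],g['cy'],-np.array(g['R']).T@g['t'],g['R'])
E
```

```text
{'clock': 0.1, 'joints': array([ 1.54363083e+00,  3.85442175e-01,  6.74744468e-03, -4.33297490e-04,
       -1.19399438e+00, -2.58598005e-01]), 'joint_vel': array([-0.00040582, -0.00013219,  0.00354662,  0.00046932,  0.00021183,
        0.00037497]), 'joint_efforts': array([-6.59785437e-04, -3.93316877e+01,  1.88930333e+01,  4.19796735e+00,
       -2.57431275e-03,  1.15846564e-06]), 'position': array([176.01919911, 599.15039177, 230.34796415]), 'ee_rot': array([ 9.89797912e-01, -1.42475110e-01, -9.07591233e-05,  9.63312403e-04]), 'contact_force': array([-0.17053151,  0.39460855, -0.80472861]), 'wrist_torque': array([ 0.0042335 , -0.0531977 , -0.00033775]), 'grasp_force': 0.0, 'gripper_width': 85.48142182027293}
492.50024180928887 285.8387857605915 205.45284350624675 [ 392.69718726  -35.11763478 1310.26025489] [[-0.00758871 -0.9996391   0.02576981]
 [-0.99507148  0.00500103 -0.09903401]
 [ 0.0988694  -0.02639435 -0.99475031]]
444.10193190937315 286.3037185368422 207.25323504200094 [392.74640046 872.39603933 984.98412052] [[-0.98810173 -0.15327686 -0.0126954 ]
 [-0.09655808  0.68247157 -0.7245061 ]
 [ 0.11971427 -0.71465989 -0.68915146]]
```

View pics/top.png

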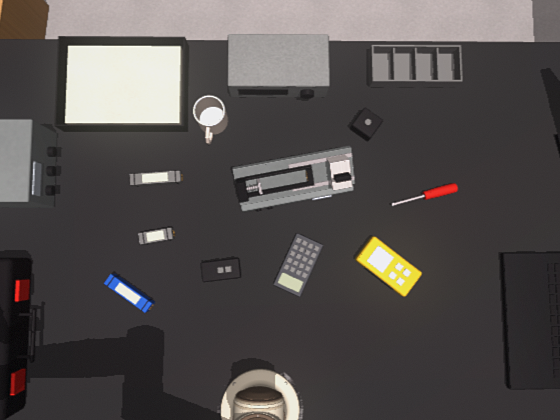

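View pics/side.png

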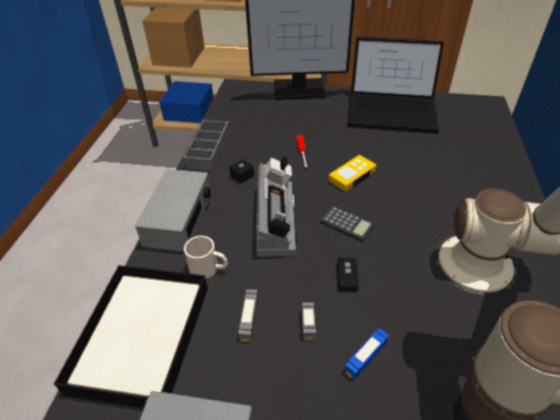

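The top view shows the candidates for the long pack: a grey pack at (155,178), a shorter grey pack at (156,236) and a blue look-alike at (128,292). By the description it's (155,178), the longer grey one. The dock is centred at about (293,179), with the spring housing on the left at (250,187) and the keeper tab on the right at (343,177). Next I'll measure these and check a close crop.

Run:
```python
from h import *
a=dict(np.load('a.npz'));P=pts(a);f=a['frame'].astype(int)
def blob(m,n):
    m=m.astype(np.uint8);c,_=cv2.findContours(m,0,2);c=max(c,key=cv2.contourArea)
    k=np.zeros_like(m);cv2.drawContours(k,[c],-1,1,-1);q=P[(k>0)&(P[...,2]>25)]
    r=cv2.minAreaRect(q[:,:2].astype(np.float32))
    print(n,'rect',r,'z',np.nanpercentile(q[:,2],[10,50,90]))
H=P[...,2]
def box(u0,v0,u1,v1):
    k=np.zeros(H.shape,bool);k[v0:v1,u0:u1]=1;return k
blob(box(115,155,195,200)&(H>30),'long');blob(box(125,215,190,255)&(H>30),'short');blob(box(95,262,165,325)&(H>30),'blue')
k=box(222,135,365,220)
m=k&(H>20);q=P[m];print('dock',q.shape,cv2.minAreaRect(q[:,:2].astype(np.float32)))
# keeper tab, dark
for z0 in(140,150,155):
    q=P[k&(H>z0)];print(z0,len(q),q.mean(0),q.min(0),q.max(0))
big=cv2.resize(np.hstack([a['frame'][130:225,220:370]]),None,fx=4,fy=4,interpolation=2)
s=cv2.resize(a['frame'][155:200,115:265][:, :80],None,fx=4,fy=4,interpolation=2)
can=np.zeros((570,600,3),np.uint8);can[:380]=big;can[385:565,:320]=s
cv2.imwrite('pics/crop.png',can[:,:,::-1])
```

```text
long rect ((594.3989868164062, 271.7983093261719), (31.582426071166992, 130.19003295898438), 3.9790477752685547) z [34.72762411 38.1791894  41.3133434 ]
short rect ((443.242919921875, 268.4742431640625), (30.155954360961914, 85.50501251220703), 9.666838645935059) z [34.37047942 37.7451086  41.37708625]
blue rect ((298.96368408203125, 334.56329345703125), (130.15638732910156, 31.575069427490234), 54.54576110839844) z [34.50550926 38.01222944 41.29158217]
dock (5412, 3) ((593.9498291015625, -119.38873291015625), (135.81683349609375, 369.0721740722656), 16.33423614501953)
140 181 [ 587.55918571 -198.83898373  146.01698974] [ 564.42270031 -220.54013759  140.03757253] [ 620.82884175 -173.17782197  155.23940295]
150 43 [ 574.79003161 -202.19842636  151.87923902] [ 565.89439402 -219.54828744  150.00712558] [ 580.32335521 -183.51738032  155.23940295]
155 3 [ 574.04042467 -200.68917537  155.12847467] [ 572.38925782 -209.39146206  155.00462842] [ 577.23814138 -190.33743388  155.23940295]
```

View pics/crop.png

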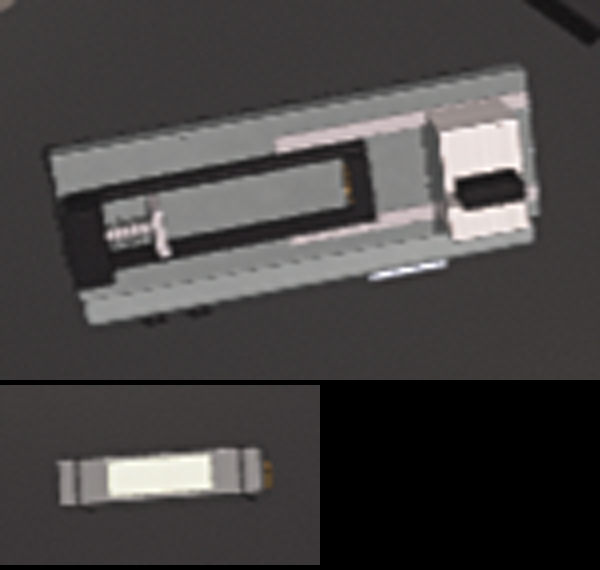

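The crop confirms the long grey pack, with two bands and brass ends. The dock has its follower at crop (160,225), the stop at (365,180) and the keeper tab at (490,188). I'll take a coarse dock frame and the wrist camera mounting now, then look closer.

Run:
```python
from h import *
from scipy.spatial.transform import Rotation as Ro
a=dict(np.load('a.npz'));P=pts(a)
# floor region from crop pixels
k=np.zeros(P.shape[:2],np.uint8)
poly=np.array([[185,195],[330,172],[332,190],[190,215]])/4+[220,130]
cv2.fillPoly(k,[np.round(poly).astype(int)],1)
q=P[(k>0)&np.isfinite(P[...,2])];c=q.mean(0)
A=np.c_[q[:,:2]-c[:2],np.ones(len(q))];s=np.linalg.lstsq(A,q[:,2],rcond=None)[0]
n=np.array([-s[0],-s[1],1]);n/=np.linalg.norm(n)
print('floor',len(q),c,'n',n,'tilt',np.degrees(np.arccos(n[2])),'yaw',np.degrees(np.arctan2(-n[1],-n[0])),'res',np.std(A@s-q[:,2]))
def ray(u,v,z):
    d=np.array([(u-a['cx'])/a['fx'],(v-a['cy'])/a['fy'],1])@a['R'];o=-a['R'].T@a['t'];return o+d*(z-o[2])/d[2]
def cp(u,v): return 220+u/4,130+v/4
for nme,u,v,z in(('tab L',457,190,150),('tab R',523,188,150),('rear edge L',50,155,0),('rear edge R',520,68,0)):
    print(nme,ray(*cp(u,v),z))
g=grab('wrist');s=read_state();T=Ro.from_quat(s['ee_rot']).as_matrix()
print('cam in tool',T.T@(-g['R'].T@g['t']-s['position']),'\n',(g['R']@T).round(3),g['fx'])
```

```text
floor 225 [582.57877523 -65.44351518  84.70123872] n [-0.46643171 -0.07899005  0.88102329] tilt 28.233950468047706 yaw 9.611826369132423 res 2.5646720681702946
tab L [ 574.51125268 -182.04945178  150.        ]
tab R [ 575.57898069 -221.62316238  150.        ]
rear edge L [622.74611637  72.72430257   0.        ]
rear edge R [ 681.5711925  -245.39475736    0.        ]
cam in tool [ 8.21867376e+01 -1.11110601e-01 -1.42000982e+02] 
 [[-0.     1.     0.001]
 [-0.949 -0.    -0.316]
 [-0.316 -0.001  0.949]] 345.97644132243124
```

```bash
cat >> h.py <<'E'
from scipy.spatial.transform import Rotation as Ro
def bayR(yaw):  # columns bay x,y,z
    return (Ro.from_euler('z',yaw,degrees=True)*Ro.from_euler('y',-30,degrees=True)).as_matrix()
def toolR(B): return np.c_[-B[:,1],-B[:,0],-B[:,2]]
def go(p,R):
    s=read_state();r=(Ro.from_matrix(R)*Ro.from_quat(s['ee_rot']).inv()).as_rotvec()
    print('t',s['clock'],'pos',s['position'].round(1),'shift',((np.array(p)-s['position'])/100).round(3),'turn',(np.degrees(r)/120).round(4),'F',s['contact_force'].round(1),'w',s['gripper_width'].round(1))
E
python3 -c "
from h import *
print(bayR(10.3))
go([510,-85,230],toolR(bayR(10.3)))"
```

```text
[[ 8.52069437e-01 -1.78802215e-01 -4.91942519e-01]
 [ 1.54847261e-01  9.83885038e-01 -8.94011076e-02]
 [ 5.00000000e-01  1.38777878e-17  8.66025404e-01]]Traceback (most recent call last):
  File "<string>", line 4, in <module>
    go([510,-85,230],toolR(bayR(10.3)))
    ~~^^^^^^^^^^^^^^^^^^^^^^^^^^^^^^^^^
  File "h.py", line 18, in go
    print('t',s['clock'],'pos',s['position'].round(1),'shift',((np.array(p)-s['position'])/100).round(3),'turn',(np.degrees(r)/120).round(4),'F',s['contact_force'].round(1),'w',s['gripper_width'].round(1))
                                                                                                                                                                                 ^^^^^^^^^^^^^^^^^^^^^^^^
AttributeError: 'float' object has no attribute 'round'
```

```bash
sed -i "s/s\['gripper_width'\].round(1)/round(s['gripper_width'],1)/" h.py
python3 -c "
from h import *
go([510,-85,230],toolR(bayR(10.3)))"
```

```text
t 0.15 pos [176.1 599.2 230.5] shift [ 3.339e+00 -6.842e+00 -5.000e-03] turn [ 0.1764 -0.1961 -0.5149] F [-0.8  0.7 -0.1] w 85.3
```

```bash
J="python3 -m jog"
python3 -m jog '[[[0.24,-0.49,0],[0.0126,-0.014,-0.0368],-1],[[0.477,-0.977,0],[0.0252,-0.028,-0.0736],-1],[[0.477,-0.977,0],[0.0252,-0.028,-0.0736],-1]]'
python3 -m jog '[[[0.24,-0.49,0],[0.0126,-0.014,-0.0368],-1],[[0.477,-0.977,0],[0.0252,-0.028,-0.0736],-1],[[0.477,-0.977,0],[0.0252,-0.028,-0.0736],-1]]'
python3 -m jog '[[[0.24,-0.49,0],[0.0126,-0.014,-0.0368],-1],[[0.477,-0.977,0],[0.0252,-0.028,-0.0736],-1],[[0.477,-0.977,0],[0.0252,-0.028,-0.0736],-1]]'
python3 -c "
from h import *
go([510,-85,230],toolR(bayR(10.3)))"
```

```text
clock: 0.45
position: [224.2, 495.4, 229.6]
ee_rot: [0.975, -0.22, 0.025, -0.027]
contact_force: [0.6, 0.8, 1.0]
gripper_width: 85.3
grasp_force: 0.0
clock: 0.75
position: [271.6, 398.7, 230.3]
ee_rot: [0.953, -0.294, 0.05, -0.058]
contact_force: [-0.3, 0.1, 0.4]
gripper_width: 85.4
grasp_force: 0.0
clock: 1.05
position: [319.1, 302.1, 230.5]
ee_rot: [0.924, -0.365, 0.075, -0.089]
contact_force: [0.1, 0.1, -0.4]
gripper_width: 85.3
grasp_force: 0.0
t 1.05 pos [319.1 302.1 230.5] shift [ 1.909 -3.871 -0.005] turn [ 0.1008 -0.1124 -0.2926] F [ 0.1  0.1 -0.4] w 85.3
```

Motion works as modelled.

```bash
python3 -m jog '[[[0.24,-0.49,0],[0.0126,-0.014,-0.0368],-1],[[0.477,-0.968,0],[0.0252,-0.028,-0.0732],-1],[[0.477,-0.968,0],[0.0252,-0.028,-0.0732],-1]]' >/dev/null
python3 -m jog '[[[0.24,-0.49,0],[0.0126,-0.014,-0.0368],-1],[[0.477,-0.968,0],[0.0252,-0.028,-0.0732],-1],[[0.477,-0.968,0],[0.0252,-0.028,-0.0732],-1]]' >/dev/null
python3 -m jog '[[[0.24,-0.49,0],[0.0126,-0.014,-0.0368],-1],[[0.477,-0.968,0],[0.0252,-0.028,-0.0732],-1],[[0.477,-0.968,0],[0.0252,-0.028,-0.0732],-1]]' >/dev/null
python3 -m jog '[[[0.24,-0.49,0],[0.0126,-0.014,-0.0368],-1],[[0.477,-0.968,0],[0.0252,-0.028,-0.0732],-1],[[0.477,-0.968,0],[0.0252,-0.028,-0.0732],-1],[[0.477,-0.968,0],[0.0252,-0.028,-0.0732],-1]]'
python3 -c "
from h import *
go([510,-85,230],toolR(bayR(10.3)))
w=grab('wrist','w1.png');np.savez('w1.npz',**w)"
```

```text
clock: 2.35
position: [512.0, -81.8, 231.6]
ee_rot: [0.742, -0.619, 0.167, -0.199]
contact_force: [-0.0, -0.3, -0.6]
gripper_width: 85.1
grasp_force: 0.0
t 2.35 pos [512.  -81.8 231.6] shift [-0.02  -0.032 -0.016] turn [-0.0001  0.001  -0.0003] F [-0.  -0.3 -0.6] w 85.1
```

View pics/w1.png

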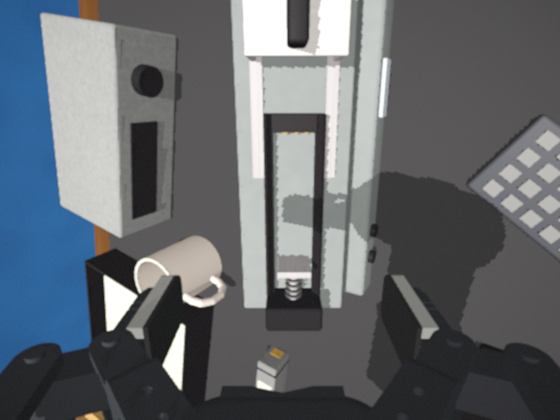

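The wrist view shows the channel running straight up the image. The stop is at about (296,123), the floor at (295,190), the follower plate at (294,268), the housing at (294,308) and the tab at (298,22). Next step is the precise dock frame.

Run:
```python
from h import *
w=dict(np.load('w1.npz'));P=pts(w);f=w['frame'].astype(int).max(-1)
B=bayR(10.3);O=np.array([583,-75,85.])
Q=(P-O)@B
def reg(u0,v0,u1,v1,m=None):
    k=np.zeros(f.shape,bool);k[v0:v1,u0:u1]=1
    if m is not None:k&=m
    return Q[k&np.isfinite(Q[...,2])]
fl=reg(280,140,312,255);A=np.c_[fl[:,:2],np.ones(len(fl))];s=np.linalg.lstsq(A,fl[:,2],rcond=None)[0]
print('floor slopes,z0',s,np.std(A@s-fl[:,2]))
# dark wall outer edges per row -> bay via ray on plane z=floor+16
o=(-w['R'].T@w['t']-O)@B
def ray(u,v,z):
    d=(np.array([(u-w['cx'])/w['fx'],(v-w['cy'])/w['fy'],1])@w['R'])@B;return o+d*(z-o[2])/d[2]
z0=s[2];L=[];Rr=[];FL=[];FR=[]
for v in range(180,262,4):
    d=np.where(f[v,250:340]<70)[0]+250
    L.append(ray(d.min()-.5,v,z0+16));Rr.append(ray(d.max()+.5,v,z0+16))
    g=np.diff(d);i=g.argmax();FL.append(ray(d[i]+.5,v,z0));FR.append(ray(d[i+1]-.5,v,z0))
for n,a in(('L',L),('R',Rr),('FL',FL),('FR',FR)):
    a=np.array(a);p=np.polyfit(a[:,1],a[:,0],1);print(n,'x med',np.median(a[:,0]),'slope deg',np.degrees(p[0]))
for u in(285,295,305):
    print(u,'col', ''.join(f' {v}:{f[v,u]}/{Q[v,u,1]:.0f},{Q[v,u,2]:.0f}' for v in list(range(108,138,2))+list(range(254,284,2))+list(range(286,332,4))))
k=reg(270,0,330,60,f<70);k=k[k[:,2]>60];print('tab',k.min(0),k.max(0),np.median(k,0))
print('keeper roof front edge',[ray(u,v,z0+46) for u,v in((270,54),(330,54))])
for u in(265,330): print([f'{v}:{f[v,u]}/{Q[v,u,1]:.0f},{Q[v,u,2]:.0f}' for v in range(44,62,2)])
```

```text
floor slopes,z0 [-1.78679409e-03  3.86008779e-03 -1.88668039e+00] 0.6956076307744838
L x med 26.93627789956824 slope deg -0.09443199004032707
R x med -22.82541970798018 slope deg -0.11995892871736824
FL x med 21.28499620643513 slope deg -0.44547718169149825
FR x med -16.822939185676056 slope deg -0.04321854331795359
285 col  108:197/-64,-2 110:197/-62,-2 112:175/-61,-2 114:72/-60,13 116:73/-58,14 118:74/-57,14 120:73/-55,13 122:74/-54,14 124:74/-52,14 126:71/-50,14 128:70/-49,14 130:72/-47,13 132:188/-46,14 134:199/-42,-3 136:198/-41,-2 254:196/72,-1 256:144/73,1 258:137/73,7 260:138/73,11 262:138/73,14 264:140/74,17 266:138/73,23 268:136/73,27 270:136/73,29 272:202/73,34 274:244/74,35 276:242/76,35 278:198/78,35 280:171/101,-2 282:148/103,-2 286:164/108,-1 290:81/109,5 294:74/108,13 298:35/108,20 302:30/108,26 306:32/107,34 310:54/109,38 314:60/112,39 318:57/117,38 322:58/121,38 326:56/126,38 330:67/130,38
295 col  108:198/-64,-2 110:199/-62,-0 112:177/-61,-2 114:72/-60,13 116:70/-58,14 118:72/-57,14 120:73/-55,13 122:72/-54,14 124:72/-52,14 126:71/-50,14 128:71/-49,15 130:70/-47,13
[... 917 characters left out ...]
2:31/109,26 306:33/107,34 310:56/109,37 314:58/113,38 318:61/116,39 322:58/121,38 326:59/125,39 330:66/130,38
tab [  -3.06129437 -128.21221607   60.00951417] [   8.94751793 -104.45858259   74.2705885 ] [   0.50938765 -114.60518083   71.15766257]
keeper roof front edge [array([  20.81011613, -101.40846467,   44.11331961]), array([ -20.52706004, -101.38428361,   44.11331961])]
['44:255/-108,44', '46:255/-107,43', '48:255/-105,43', '50:255/-104,43', '52:255/-103,44', '54:255/-101,44', '56:156/-100,43', '58:134/-103,-3', '60:134/-102,-2']
['44:255/-108,43', '46:255/-107,43', '48:255/-105,43', '50:255/-104,44', '52:255/-103,43', '54:250/-101,45', '56:178/-104,1', '58:176/-103,2', '60:177/-101,0']
```

```bash
cat >> h.py <<'E'
B=bayR(10.4)
O=np.array([583,-75,85.])+bayR(10.3)@[2.1,20,-1.8]
TB=toolR(B)
def inbay():
    s=read_state();return (s['position']-O)@B
PK=np.array([594.4,271.8]);RP=toolR(Ro.from_euler('z',3.98,degrees=True).as_matrix())
E
python3 -c "
from h import *
print(O)
go([594.4,271.8,160],RP)"
```

```text
[582.09879805 -54.836198    84.49115427]
t 2.4 pos [511.2 -80.9 231.4] shift [ 0.832  3.527 -0.714] turn [-0.0313  0.2489 -0.0525] F [-0.1  0.2 -0.1] w 85.3
```

```bash
python3 -m jog '[[[0.1,0.44,-0.09],[-0.004,0.031,-0.0065],-1],[[0.208,0.882,-0.178],[-0.0078,0.0622,-0.0131],-1]]' >/dev/null
python3 -m jog '[[[0.1,0.44,-0.09],[-0.004,0.031,-0.0065],-1],[[0.208,0.882,-0.178],[-0.0078,0.0622,-0.0131],-1]]' >/dev/null
python3 -m jog '[[[0.1,0.44,-0.09],[-0.004,0.031,-0.0065],-1],[[0.208,0.882,-0.178],[-0.0078,0.0622,-0.0131],-1]]' >/dev/null
python3 -m jog '[[[0.1,0.44,-0.09],[-0.004,0.031,-0.0065],-1],[[0.208,0.882,-0.178],[-0.0078,0.0622,-0.0131],-1],[[0.208,0.882,-0.178],[-0.0078,0.0622,-0.0131],-1],[[0.208,0.882,-0.178],[-0.0078,0.0622,-0.0131],-1]]' >/dev/null
python3 - <<'E'
from h import *
g=grab('wrist');P=pts(g)
d=np.linalg.norm(P[...,:2]-PK,axis=-1)
m=((P[...,2]>30)&(P[...,2]<46)&(d<100)).astype(np.uint8)
c,_=cv2.findContours(m,0,2);c=max(c,key=cv2.contourArea);k=np.zeros_like(m);cv2.drawContours(k,[c],-1,1,-1)
q=P[(k>0)&(m>0)];print(cv2.minAreaRect(q[:,:2].astype(np.float32)),np.median(q[:,2]))
go([*PK,17],RP)
E
```

```text
((595.0001831054688, 271.7668151855469), (30.596370697021484, 130.04234313964844), 4.163708686828613) 37.86610196146196
t 3.45 pos [592.2 273.3 159.5] shift [ 0.022 -0.015 -1.425] turn [ 0.0002 -0.0002 -0.0017] F [-0.  -0.5  0.3] w 85.6
```

```bash
python3 -m jog '[[[0.026,-0.015,-0.5],[0,0,0],-1],[[0.026,-0.015,-1.0],[0,0,0],-1],[[0.026,-0.015,-1.0],[0,0,0],-1]]' >/dev/null
python3 -m jog '[[[0,0,-0.25],[0,0,0],-1],[[0,0,-0.42],[0,0,0],-1],[[0,0,-0.42],[0,0,0],-1],[[0,0,-0.42],[0,0,0],0.2],[[0,0,-0.42],[0,0,0],1],[[0,0,-0.42],[0,0,0],1],[[0,0,-0.42],[0,0,0],1],[[0,0,-0.42],[0,0,0],1],[[0,0,-0.42],[0,0,0],1],[[0,0,-0.42],[0,0,0],1]]'
python3 -c "
from h import *
go([*PK,17],RP)"
```

```text
clock: 4.75
position: [596.6, 271.2, 19.6]
ee_rot: [0.732, -0.682, 0.0, -0.001]
contact_force: [-1.3, 0.1, 6.1]
gripper_width: 29.0
grasp_force: 61.4
t 4.75 pos [596.6 271.2  19.6] shift [-0.022  0.006 -0.026] turn [-0.0008  0.001  -0.0007] F [-1.3  0.1  6.1] w 29.0
```

Gripped: 29 mm wide, 61 N. Lifting, then checking how the pack sits in the fingers.

```bash
python3 -m jog '[[[0,0,0.15],[0,0,0],1],[[0,0,0.5],[0,0,0],1],[[0,0,1.0],[0,0,0],1],[[0,0,1.0],[0,0,0],1]]'
python3 - <<'E'
from h import *
go(O+B@[0,-20,100],TB)
g=grab('wrist','w2.png');P=pts(g);s=read_state();T=Ro.from_quat(s['ee_rot']).as_matrix()
Q=(P-s['position'])@T
m=(abs(Q[...,0])<100)&(abs(Q[...,1])<14)&(Q[...,2]<0)&(Q[...,2]>-30)
q=Q[m];print(len(q),q.min(0),q.max(0),np.median(q,0))
for y in(-8,0,8):
    r=q[abs(q[:,1]-y)<3];print(y,np.percentile(r,[1,50,99],axis=0).round(1).tolist())
E
```

```text
clock: 5.15
position: [600.2, 273.0, 126.8]
ee_rot: [0.732, -0.681, 0.002, -0.008]
contact_force: [1.0, 0.6, -0.6]
gripper_width: 28.5
grasp_force: 60.5
t 5.15 pos [600.2 273.  126.8] shift [-0.636 -3.565  0.443] turn [ 0.0274 -0.2416  0.0503] F [ 1.   0.6 -0.6] w 28.5
16397 [-49.52234597 -13.99927084 -29.9271577 ] [ 6.42344338e+01  1.39921674e+01 -3.86059533e-03] [ 19.21608101  -1.09821406 -21.88950669]
-8 [[-46.6, -11.0, -23.3], [19.3, -8.0, -22.0], [63.7, -5.0, -8.6]]
0 [[-47.1, -3.0, -23.4], [18.6, -0.0, -22.0], [63.7, 2.9, -7.2]]
8 [[-45.1, 5.1, -23.1], [20.2, 8.0, -21.7], [63.7, 10.9, -9.5]]
```

View pics/w2.png

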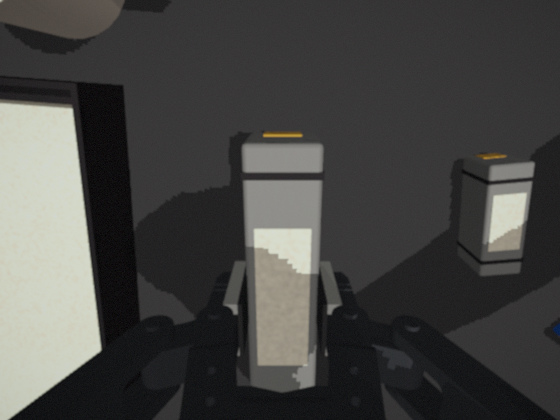

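The wrist view shows the pack held squarely near its middle, with the brass end at (283,134). The short pack at (495,205) hasn't moved. On to staging above the channel.

```bash
python3 -m jog '[[[-0.05,-0.2,0.4],[0.003,-0.03,0.006],1],[[-0.1,-0.55,0.6],[0.0069,-0.0604,0.0126],1],[[-0.16,-0.89,0.6],[0.0069,-0.0604,0.0126],1]]' >/dev/null
python3 -m jog '[[[-0.08,-0.44,0],[0.003,-0.03,0.006],1],[[-0.16,-0.89,-0.05],[0.0069,-0.0604,0.0126],1]]' >/dev/null
python3 -m jog '[[[-0.08,-0.44,0],[0.003,-0.03,0.006],1],[[-0.16,-0.89,-0.05],[0.0069,-0.0604,0.0126],1]]' >/dev/null
python3 -m jog '[[[-0.08,-0.44,0],[0.003,-0.03,0.006],1],[[-0.16,-0.89,-0.05],[0.0069,-0.0604,0.0126],1],[[-0.16,-0.89,-0.05],[0.0069,-0.0604,0.0126],1],[[-0.16,-0.89,-0.05],[0.0069,-0.0604,0.0126],1],[[-0.16,-0.89,-0.05],[0.0069,-0.0604,0.0126],1]]' >/dev/null
python3 - <<'E'
from h import *
go(O+B@[0,-20.9,60],TB);print(inbay())
g=grab('wrist','w3.png');P=pts(g);Q=(P-O)@B;b=inbay()
m=(abs(Q[...,0]-b[0])<11)&(abs(Q[...,1]-b[1])<75)&(Q[...,2]>b[2]+8)&(Q[...,2]<b[2]+32)
q=Q[m];q=q[q[:,1]<b[1]+20];A=np.c_[q[:,:2]-b[:2],np.ones(len(q))];s=np.linalg.lstsq(A,q[:,2],rcond=None)[0]
print('top slope',s,'top-tcp',s[2]-b[2],'tail y',q[:,1].min()-b[1])
go(O+B@[0,-20.9,60],TB)
E
```

```text
t 6.4 pos [531.3 -85.5 162.4] shift [ 0.251  0.047 -0.259] turn [ 0.0034 -0.0073  0.0024] F [-0.1  0.4 -2. ] w 28.7
[ -9.15208369 -21.0333103   95.22500258]
top slope [-1.68769326e-02  6.53760222e-03  1.13220553e+02] top-tcp 18.031255532818022 tail y -65.1997357349236
t 6.45 pos [531.6 -85.  162.6] shift [ 0.247  0.042 -0.261] turn [ 0.0034 -0.0071  0.0018] F [-0.4  0.2 -1.7] w 28.5
```

```bash
python3 -m jog '[[[0.12,0.02,-0.13],[0.0034,-0.0071,0.002],1],[[0.247,0.042,-0.261],[0.0034,-0.0071,0.002],1],[[0.247,0.042,-0.261],[0.0034,-0.0071,0.002],1],[[0.247,0.042,-0.261],[0.0034,-0.0071,0.002],1]]' >/dev/null
python3 -c "
from h import *
print(inbay());go(O+B@[0,-21,39],TB)"
```

```text
[  0.12867159 -20.36650449  59.94295922]
t 6.85 pos [556.4 -80.3 136.5] shift [ 0.103  0.012 -0.182] turn [ 0.     -0.0001 -0.0008] F [-0.7 -0.1 -1.8] w 28.7
```

```bash
python3 -m jog '[[[0.05,0.006,-0.09],[0,0,0],1],[[0.103,0.012,-0.182],[0,0,0],1],[[0.103,0.012,-0.182],[0,0,0],1]]' >/dev/null
python3 -c "
from h import *
print(inbay(),read_state()['contact_force']@B)"
python3 -m jog '[[[-0.018,0.1,0],[0,0,0],1],[[-0.031,0.17,0],[0,0,0],1],[[-0.04,0.22,0],[0,0,0],1],[[-0.049,0.266,0],[0,0,0],1],[[-0.049,0.266,0],[0,0,0],1]]' >/dev/null
python3 -c "
from h import *
print(inbay(),read_state()['contact_force']@B);go(O+B@[0,6,20],TB)
g=grab('wrist','w4.png')"
```

```text
[ -0.54797073 -21.78899863  38.28433479] [-1.24124929 -0.71690594 -1.67601149]
[ 0.98012771  2.21907177 41.07609127] [-2.10758061 -5.6889174  -4.70504813]
t 7.65 pos [562.3 -56.2 120.6] shift [ 0.088  0.055 -0.187] turn [-0.0025 -0.0018 -0.0015] F [ 1.5 -5.5 -5.1] w 28.7
```

View pics/w4.png

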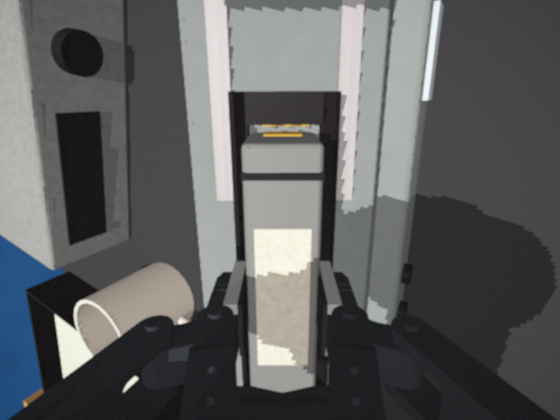

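The pack's tail, brass at (283,134), now shows clear of the stop at (285,110), and the spring force is on the tool. I'll push 4 mm more, check the tail, then lower.

```bash
python3 -m jog '[[[-0.01,0.05,-0.01],[-0.0025,-0.0018,-0.0015],1],[[-0.01,0.05,-0.01],[-0.0025,-0.0018,-0.0015],1],[[-0.01,0.05,-0.01],[-0.0025,-0.0018,-0.0015],1]]' >/dev/null
cat >> h.py <<'E'
def tail():
    g=grab('wrist');P=pts(g);Q=(P-O)@B;b=inbay()
    m=(abs(Q[...,0])<9)&(abs(Q[...,1]-b[1])<80)&(Q[...,2]>b[2]+8)&(Q[...,2]<b[2]+30)
    q=Q[m];q=q[q[:,1]<b[1]+15];A=np.c_[q[:,:2]-b[:2],np.ones(len(q))];s=np.linalg.lstsq(A,q[:,2],rcond=None)[0]
    print('tcp',b.round(1),'top z at tcp',s[2].round(1),'slopes',s[:2].round(4),'tail y',np.percentile(q[:,1],.5).round(1),'F',(read_state()['contact_force']@B).round(1))
E
python3 -c "
from h import *
tail();go(O+B@[0,6,20],TB)"
```

```text
tcp [ 1.5  4.3 41.9] top z at tcp 60.0 slopes [-0.0081  0.0137] tail y -60.5 F [-2.1 -6.8 -3.4]
t 8.05 pos [562.  -54.2 121.6] shift [ 0.092  0.035 -0.197] turn [-0.0027 -0.0027 -0.0014] F [ 1.1 -6.8 -4. ] w 28.5
```

```bash
python3 -m jog '[[[-0.005,0.03,-0.02],[-0.0027,-0.0027,-0.0014],1],[[0.03,0.03,-0.07],[-0.0027,-0.0027,-0.0014],1],[[0.055,0.033,-0.12],[-0.0027,-0.0027,-0.0014],1],[[0.055,0.033,-0.12],[-0.0027,-0.0027,-0.0014],1]]' >/dev/null
python3 -c "
from h import *
tail();go(O+B@[0,6,20],TB)"
```

```text
tcp [ 4.   2.6 30.9] top z at tcp 48.8 slopes [0.0058 0.0177] tail y -62.3 F [-1.  -6.6 -4. ]
t 8.5 pos [569.9 -54.5 113.3] shift [ 0.013  0.037 -0.114] turn [-0.0043 -0.002  -0.0026] F [ 2.3 -6.3 -3.9] w 28.7
```

```bash
python3 -m jog '[[[0,0,0],[0,0,0],1],[[0,0,0],[0,0,0],1]]' >/dev/null
python3 -c "
from h import *
tail();go(O+B@[0,6,30],TB);print(read_state()['wrist_torque'])"
```

```text
tcp [ 4.   2.6 30.9] top z at tcp 49.0 slopes [0.0029 0.017 ] tail y -62.3 F [-1.1 -6.5 -4. ]
t 8.75 pos [569.9 -54.4 113.3] shift [-0.036  0.028 -0.028] turn [-0.0043 -0.0019 -0.0027] F [ 2.2 -6.2 -4.1] w 28.7
[-2.04714262  0.95043212 -1.01355596]
```

```bash
python3 -m jog '[[[-0.036,0.03,-0.02],[-0.0043,-0.0019,-0.0027],1],[[-0.036,0.03,-0.02],[-0.0043,-0.0019,-0.0027],1],[[-0.036,0.03,-0.02],[-0.0043,-0.0019,-0.0027],1]]' >/dev/null
python3 -c "
from h import *
tail();go(O+B@[0,6,20],TB)"
```

```text
tcp [ 3.2  2.8 32.9] top z at tcp 50.9 slopes [0.0027 0.0166] tail y -62.0 F [-0.2 -6.3 -3.8]
t 9.1 pos [568.1 -54.5 114.6] shift [ 0.03   0.038 -0.128] turn [-0.0039 -0.0021 -0.0025] F [ 2.8 -5.9 -3.4] w 28.6
```

```bash
python3 -c "
from h import *
s=read_state();print(s['joints'].round(3),s['joint_efforts'].round(1))"
python3 -m jog '[[[-0.02,0.04,0],[0,0,0],1],[[-0.02,0.04,0],[0,0,0],1],[[-0.02,0.04,0],[0,0,0],1],[[-0.02,0.04,0],[0,0,0],1]]' >/dev/null
python3 -c "
from h import *
tail();go(O+B@[0,6,20],TB)
s=read_state();print(s['joints'].round(3),s['joint_efforts'].round(1))"
```

```text
[ 0.182  0.256 -0.634 -0.062 -0.16   0.061] [  3.4 -29.   14.    2.5   0.9  -0. ]
tcp [ 2.8  6.2 34. ] top z at tcp 52.1 slopes [-0.0009  0.0173] tail y -58.7 F [ 0.1 -7.4 -4.9]
t 9.55 pos [566.6 -51.4 115.3] shift [ 0.045  0.006 -0.135] turn [-0.0048 -0.0027 -0.003 ] F [ 3.8 -6.8 -4.2] w 28.3
[ 0.189  0.252 -0.639 -0.057 -0.159  0.05 ] [  3.7 -29.   13.8   2.5   0.9   0. ]
```

Joint 5 sits at its -0.16 limit, which explains the odd tracking. I'll ease the tool tilt by a few degrees in small steps. The pack's 3 mm play allows this, and I can press it flat afterwards.

```bash
python3 -m jog '[[[0,0,0],[-0.0022,0.012,0],1],[[0,0,0],[-0.0022,0.012,0],1]]' >/dev/null
python3 -c "
from h import *
tail();go(O+B@[0,6,20],TB)
s=read_state();print(s['joints'].round(3))"
```

```text
tcp [ 2.8  6.1 34.1] top z at tcp 52.1 slopes [-0.0269  0.0193] tail y -58.8 F [ 0.1 -7.4 -2.6]
t 9.8 pos [566.6 -51.5 115.4] shift [ 0.046  0.007 -0.136] turn [-0.0026 -0.0148 -0.003 ] F [ 2.7 -7.  -2.2] w 28.8
[ 0.189  0.255 -0.624 -0.047 -0.197  0.04 ]
```

```bash
python3 -m jog '[[[0,0,-0.02],[-0.0086,0.018,-0.003],1],[[-0.003,-0.002,-0.049],[-0.0086,0.018,-0.003],1],[[-0.003,-0.002,-0.049],[-0.0086,0.018,-0.003],1]]' >/dev/null
python3 -c "
from h import *
tail();go(O+B@[0,5.5,20],TB)
s=read_state();print(s['joints'].round(3))"
```

```text
tcp [ 1.2  6.1 30.3] top z at tcp 48.4 slopes [-0.0655  0.0141] tail y -58.7 F [ 0.4 -6.6 -1.6]
t 10.15 pos [567.1 -51.4 111.4] shift [ 0.041  0.001 -0.095] turn [ 0.0056 -0.0317  0.0001] F [ 2.3 -6.3 -1.1] w 28.9
[ 0.198  0.266 -0.633  0.032 -0.215 -0.046]
```

```bash
python3 -m jog '[[[0.022,0.003,-0.045],[0,0,0],1],[[0.044,0.005,-0.09],[0,0,0],1],[[0.044,0.005,-0.09],[0,0,0],1],[[0.044,0.005,-0.09],[0,0,0],1]]' >/dev/null
python3 -c "
from h import *
tail();go(O+B@[0.7,5.5,20],TB)
s=read_state();print(s['joints'].round(3))"
```

```text
tcp [-0.4  5.7 21. ] top z at tcp 39.3 slopes [-0.0611  0.0158] tail y -59.0 F [-1.4 -5.2  6.3]
t 10.6 pos [570.4 -51.2 102.5] shift [ 0.015  0.001 -0.003] turn [ 0.0056 -0.0323  0.0004] F [-3.3 -5.9  4.8] w 28.2
[ 0.197  0.286 -0.635  0.033 -0.195 -0.047]
```

```bash
python3 -m jog '[[[0.005,0,-0.01],[-0.004,-0.0135,-0.004],1],[[0.014,-0.03,-0.01],[-0.004,-0.0135,-0.004],1],[[0.014,-0.05,-0.01],[-0.004,-0.0135,-0.004],1],[[0.014,-0.05,-0.01],[-0.004,-0.0135,-0.004],1]]' >/dev/null
python3 -c "
from h import *
tail();go(O+B@[0.7,0,20],TB)
s=read_state();print(s['joints'].round(3))"
```

```text
tcp [ 0.5 -0.7 21.3] top z at tcp 39.5 slopes [-0.0422  0.0132] tail y -65.2 F [-1.8  1.6  5.2]
t 11.05 pos [572.2 -57.3 103.1] shift [ 0.007  0.008 -0.01 ] turn [ 0.0065 -0.0229  0.002 ] F [-4.4  0.8  3.6] w 28.8
[ 0.186  0.285 -0.65   0.051 -0.162 -0.055]
```

```bash
python3 -m jog '[[[0,0,0],[0,0,0],0.3],[[0,0,0],[0,0,0],0],[[0,0,0],[0,0,0],-0.3],[[0,0,0],[0,0,0],-0.6],[[0,0,0.01],[0,0,0],-0.6],[[-0.1,-0.02,0.17],[0,0,0],-0.6],[[-0.2,-0.036,0.35],[0,0,0],-0.6],[[-0.36,-0.066,0.63],[0,0,0],-0.6],[[-0.36,-0.066,0.63],[0,0,0],-0.6]]' >/dev/null
python3 - <<'E'
from h import *
print(inbay())
g=grab('wrist','w5.png');P=pts(g);Q=(P-O)@B
m=(abs(Q[...,0])<12)&(abs(Q[...,1])<70)&(Q[...,2]>30)&(Q[...,2]<48)
q=Q[m];q=q[q[:,1]<52];A=np.c_[q[:,:2],np.ones(len(q))];s=np.linalg.lstsq(A,q[:,2],rcond=None)[0]
print('top',s,'y',np.percentile(q[:,1],[.5,99.5]),np.std(A@s-q[:,2]))
s=read_state();print(s['clock'],s['joints'].round(3),s['gripper_width'])
E
```

```text
[ 3.07772651 -1.04859285 96.66980177]
top [-3.81858629e-02  3.09333267e-03  3.92790422e+01] y [-64.986575    51.28033996] 0.8707470371047784
12.0 [ 0.186  0.127 -0.637  0.027 -0.328 -0.031] 68.14612763579153
```

View pics/w5.png

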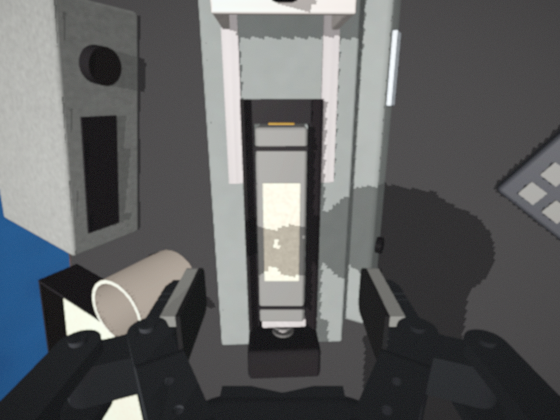

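The pack is in, between the stop (tail brass at (281,125)) and the follower at (283,325), but it's still rolled about 2° and 1 mm high. I'll press it flat with shut fingers on the higher side.

```bash
python3 -c "
from h import *
go(O+B@[-9,0,46],TB)"
```

```text
t 12.0 pos [537.2 -64.1 168. ] shift [ 0.146  0.037 -0.482] turn [ 0.0062 -0.0205  0.0021] F [ 0.1 -0.6 -0.7] w 68.1
```

```bash
python3 -m jog '[[[0,0,0],[0,0,0],1],[[0,0,0],[0,0,0],1],[[0.05,0.01,-0.15],[0,0,0],1],[[0.1,0.025,-0.33],[0,0,0],1],[[0.146,0.037,-0.482],[0,0,0],1],[[0.146,0.037,-0.482],[0,0,0],1],[[0.146,0.037,-0.482],[0,0,0],1]]'
python3 -c "
from h import *
print(inbay(),read_state()['contact_force']@B)"
python3 -m jog '[[[0.02,0.004,-0.035],[0,0,0],1],[[0.03,0.005,-0.052],[0,0,0],1],[[0.04,0.007,-0.07],[0,0,0],1],[[0.04,0.007,-0.07],[0,0,0],1]]'
python3 -c "
from h import *
print(inbay(),read_state()['contact_force']@B)"
```

```text
clock: 12.7
position: [551.0, -60.4, 116.6]
ee_rot: [0.746, -0.623, 0.152, -0.178]
contact_force: [1.0, -0.6, 0.6]
gripper_width: 0.1
grasp_force: 0.0
[-11.33725927   0.09874498  43.61607046] [ 1.08339787 -0.80080081  0.10614021]
clock: 13.1
position: [553.6, -60.1, 112.5]
ee_rot: [0.746, -0.623, 0.153, -0.179]
contact_force: [-15.3, 1.2, 19.6]
gripper_width: -0.2
grasp_force: 12.0
[-1.11095697e+01 -4.67726820e-04  3.87646669e+01] [-3.02935781  3.98596116 24.36875458]
```

```bash
python3 -m jog '[[[0.005,0.001,-0.01],[0,0,0],1],[[0.005,0.001,-0.01],[0,0,0],1],[[-0.1,-0.02,0.17],[0,0,0],1],[[-0.28,-0.05,0.5],[0,0,0],1],[[-0.28,-0.05,0.5],[0,0,0],1],[[-0.28,-0.05,0.5],[0,0,0],1]]' >/dev/null
python3 - <<'E'
from h import *
print(inbay())
g=grab('wrist','w6.png');P=pts(g);Q=(P-O)@B
m=(abs(Q[...,0])<12)&(abs(Q[...,1])<70)&(Q[...,2]>30)&(Q[...,2]<48)
q=Q[m];q=q[q[:,1]<52];q=q[(abs(q[:,2]-38.5)<2.5)];A=np.c_[q[:,:2],np.ones(len(q))];s=np.linalg.lstsq(A,q[:,2],rcond=None)[0]
print('top',s,'y',np.percentile(q[:,1],[.5,99.5]),np.std(A@s-q[:,2]))
f=Q[(abs(Q[...,0])<12)&(Q[...,1]>-115)&(Q[...,1]<-85)&(abs(Q[...,2])<12)];A=np.c_[f[:,:2],np.ones(len(f))];print('floor beyond stop',np.linalg.lstsq(A,f[:,2],rcond=None)[0],f[:,2].mean())
go(O+B@[0,-145,75],TB)
E
```

```text
[-9.2512941   0.20701392 94.9476207 ]
top [4.90413578e-04 8.79445298e-03 3.82819181e+01] y [-64.84689038  33.65236851] 0.6378827839042702
floor beyond stop [ 0.00181138  0.00233069 -0.10084052] -0.3349183963726103
t 13.75 pos [527.2 -64.7 160.9] shift [ 0.442 -1.395 -0.115] turn [ 0.0065 -0.0223  0.0022] F [-0.9  0.   1.1] w 0.3
```

Roll is now flat. I'll press once near the spring end to take out the last of the pitch.

```bash
python3 -c "
from h import *
go(O+B@[0,40,44],TB)"
```

```text
t 13.75 pos [527.2 -64.7 160.9] shift [ 0.261  0.452 -0.383] turn [ 0.0065 -0.0223  0.0022] F [-0.9  0.   1.1] w 0.3
```

```bash
python3 -m jog '[[[0.05,0.25,-0.05],[0,0,0],1],[[0.16,0.452,-0.2],[0,0,0],1],[[0.261,0.452,-0.383],[0,0,0],1],[[0.261,0.452,-0.383],[0,0,0],1],[[0.281,0.456,-0.418],[0,0,0],1],[[0.291,0.458,-0.435],[0,0,0],1],[[0.301,0.459,-0.453],[0,0,0],1],[[0.303,0.459,-0.46],[0,0,0],1]]'
python3 -c "
from h import *
print(inbay(),read_state()['contact_force']@B)"
python3 -m jog '[[[-0.05,-0.01,0.1],[0,0,0],1],[[-0.28,-0.05,0.5],[0,0,0],1],[[-0.28,-0.35,0.5],[0,0,0],1],[[-0.28,-0.45,0.5],[0,0,0],1],[[-0.28,-0.45,0.5],[0,0,0],1]]' >/dev/null
python3 - <<'E'
from h import *
g=grab('wrist');P=pts(g);Q=(P-O)@B
q=Q[(abs(Q[...,0])<12)&(Q[...,1]>-63)&(Q[...,1]<30)&(abs(Q[...,2]-38.3)<2.5)];A=np.c_[q[:,:2],np.ones(len(q))];print(np.linalg.lstsq(A,q[:,2],rcond=None)[0])
print(inbay());go(O+B@[0,-145,85],TB)
E
```

```text
clock: 14.55
position: [559.7, -22.0, 120.4]
ee_rot: [0.747, -0.623, 0.146, -0.179]
contact_force: [-2.8, 1.4, 3.7]
gripper_width: -0.1
grasp_force: 2.5
[ 4.00273812 36.30578232 39.12688918] [-0.30730155  1.87698327  4.50657078]
[-1.09150456e-04  8.60671432e-03  3.82884703e+01]
[ -2.09934165  -3.31199651 100.48478395]
t 15.1 pos [531.5 -67.5 170.5] shift [ 0.35  -1.376 -0.124] turn [ 0.0027 -0.0272  0.0004] F [ 0.4  0.  -0.1] w 0.2
```

```bash
python3 -c "
from h import *
go(O+B@[0,42,42],TB)"
```

```text
t 15.1 pos [531.5 -67.5 170.5] shift [ 0.224  0.502 -0.496] turn [ 0.0027 -0.0272  0.0004] F [ 0.4  0.  -0.1] w 0.2
```

```bash
python3 -m jog '[[[0.05,0.25,-0.1],[0,0,0],1],[[0.14,0.48,-0.25],[0,0,0],1],[[0.2,0.5,-0.45],[0,0,0],1],[[0.2,0.5,-0.47],[0,0,0],1],[[0.22,0.504,-0.505],[0,0,0],1],[[0.24,0.508,-0.54],[0,0,0],1],[[0.25,0.51,-0.56],[0,0,0],1],[[0.25,0.51,-0.56],[0,0,0],1]]'
python3 -c "
from h import *
print(inbay(),read_state()['contact_force']@B)"
python3 -m jog '[[[-0.05,-0.01,0.1],[0,0,0],1],[[-0.28,-0.05,0.5],[0,0,0],1],[[-0.28,-0.35,0.5],[0,0,0],1],[[-0.28,-0.8,0.5],[0,0,0],1],[[-0.2,-1,0.5],[0,0,0],1],[[-0.2,-1,0.5],[0,0,0],1]]' >/dev/null
python3 - <<'E'
from h import *
g=grab('wrist');P=pts(g);Q=(P-O)@B
q=Q[(abs(Q[...,0])<12)&(Q[...,1]>-63)&(Q[...,1]<60)&(abs(Q[...,2]-38.3)<2.5)];A=np.c_[q[:,:2],np.ones(len(q))];print(np.linalg.lstsq(A,q[:,2],rcond=None)[0],np.percentile(q[:,1],[1,99]))
print(inbay());go(O+B@[0,-143,90],TB)
E
```

```text
clock: 15.9
position: [557.2, -17.1, 119.2]
ee_rot: [0.748, -0.623, 0.143, -0.18]
contact_force: [-16.9, 5.3, 17.3]
gripper_width: -0.3
grasp_force: 11.0
[ 2.0475483  41.56709045 38.87080829] [-4.93628785  8.3167227  22.86131968]
[1.04591551e-03 2.81951218e-03 3.80634356e+01] [-62.72512861  58.35551472]
[ -5.2979737  -55.24083194  99.29027255]
t 16.55 pos [ 538.7 -119.   167.8] shift [ 0.249 -0.847 -0.054] turn [ 0.0007 -0.0287  0.    ] F [ 0.3 -0.3  0.2] w -0.0
```

The pack now lies flat: top at 38.06, slopes about 0.003. Next I'll push the keeper tab from behind with shut fingers.

```bash
python3 -m jog '[[[0.09,-0.4,0],[0,0,0],1],[[0.18,-0.83,0.01],[0,0,0],1],[[0.2,-0.95,0.02],[0,0,0],1],[[0.2,-0.95,0.02],[0,0,0],1]]' >/dev/null
python3 -c "
from h import *
print(inbay());go(O+B@[0,-190,99],TB);go(O+B@[0,-190,57],TB);print(read_state()['joints'].round(3))"
```

```text
[  -3.20077936 -151.90779125   99.10230329]
t 16.95 pos [ 558.1 -213.7  168.7] shift [ 0.097 -0.37   0.015] turn [ 0.001  -0.0299 -0.0006] F [-0.3 -0.3 -0.4] w -0.2
t 16.95 pos [ 558.1 -213.7  168.7] shift [ 0.303 -0.332 -0.349] turn [ 0.001  -0.0299 -0.0006] F [-0.3 -0.3 -0.4] w -0.2
[-0.197  0.252 -0.326 -0.318 -0.586  0.606]
```

```bash
python3 -m jog '[[[0.097,-0.37,0.015],[0,0,0],1],[[0.097,-0.37,0.015],[0,0,0],1],[[0.2,-0.36,-0.16],[0,0,0],1],[[0.303,-0.332,-0.349],[0,0,0],1],[[0.303,-0.332,-0.349],[0,0,0],1]]' >/dev/null
python3 -c "
from h import *
print(inbay(),read_state()['contact_force']@B)
grab('wrist','w7.png')"
```

```text
[  -2.5335166  -186.06865696   54.68950552] [-0.96334872  0.23951572 -0.89084476]
```

View pics/w7.png

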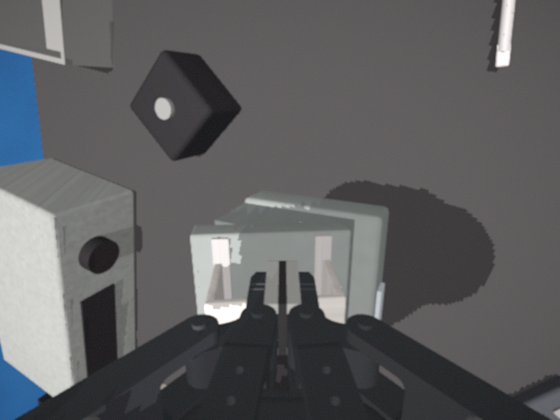

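The shut fingers, at (283,280), stand behind the tab on the channel's centre line. Pushing now.

```bash
python3 -m jog '[[[0.01,0.1,0.015],[0,0,0],1],[[-0.01,0.22,0.015],[0,0,0],1],[[-0.04,0.36,0.015],[0,0,0],1],[[-0.07,0.5,0.015],[0,0,0],1],[[-0.093,0.64,0.015],[0,0,0],1],[[-0.118,0.78,0.015],[0,0,0],1],[[-0.118,0.78,0.015],[0,0,0],1]]'
python3 -c "
from h import *
print(inbay(),read_state()['contact_force']@B,read_state()['joints'].round(3))"
```

```text
clock: 18.2
position: [575.3, -165.6, 136.3]
ee_rot: [0.749, -0.622, 0.143, -0.179]
contact_force: [0.5, 0.2, 0.4]
gripper_width: 0.1
grasp_force: 0.0
[   2.79643241 -107.75943101   58.20190452] [0.615817   0.09822487 0.05423948] [-0.088  0.287 -0.388 -0.291 -0.467  0.505]
```

```bash
python3 -m jog '[[[-0.03,0.08,-0.01],[0,0,0],1],[[-0.04,0.14,-0.01],[0,0,0],1],[[-0.048,0.18,-0.01],[0,0,0],1],[[-0.048,0.18,-0.01],[0,0,0],1]]'
python3 - <<'E'
from h import *
print(inbay(),read_state()['contact_force']@B)
g=grab('top');P=pts(g);Q=(P-O)@B
m=(Q[...,2]>41)&(Q[...,2]<50)&(abs(Q[...,0])>10)&(abs(Q[...,0])<36)&(Q[...,1]<60)&(Q[...,1]>-200)
q=Q[m];print('roof',len(q),np.percentile(q[:,1],[2,50,98]))
g=grab('side');P=pts(g);Q=(P-O)@B
m=(Q[...,2]>41)&(Q[...,2]<50)&(abs(Q[...,0])>10)&(abs(Q[...,0])<36)&(Q[...,1]<60)&(Q[...,1]>-200)
q=Q[m];print('roof side',len(q),np.percentile(q[:,1],[2,50,98]))
E
```

```text
clock: 18.6
position: [570.9, -149.3, 134.0]
ee_rot: [0.748, -0.623, 0.142, -0.179]
contact_force: [0.7, -0.3, 0.0]
gripper_width: -0.0
grasp_force: 0.2
[  0.49084086 -90.84455753  56.9389097 ] [ 0.60018083 -0.42907218 -0.29538033]
roof 306 [-81.89588571 -58.6495741   20.99500307]
roof side 158 [-83.64915658 -53.73154861 -32.89129263]
```

The keeper is following, with about 3 to 4 mm left. I'll push gently to the hard stop.

```bash
python3 -m jog '[[[-0.005,0.03,0],[0,0,0],1],[[-0.009,0.05,0],[0,0,0],1],[[-0.009,0.05,0],[0,0,0],1]]'
python3 -c "
from h import *
print(inbay(),read_state()['contact_force']@B)"
```

```text
clock: 19.0
position: [569.7, -144.6, 133.5]
ee_rot: [0.748, -0.623, 0.142, -0.178]
contact_force: [-1.0, -1.4, -0.3]
gripper_width: -0.0
grasp_force: 0.7
[-8.12610862e-02 -8.60640042e+01  5.66543086e+01] [-1.24674872 -1.16484673  0.36589699]
```

```bash
python3 -m jog '[[[-0.004,0.02,0],[0,0,0],1],[[-0.007,0.04,0],[0,0,0],1],[[-0.007,0.04,0],[0,0,0],1]]'
python3 -c "
from h import *
print(inbay(),read_state()['contact_force']@B)"
python3 -m jog '[[[-0.004,0.02,0],[0,0,0],1],[[-0.007,0.04,0],[0,0,0],1],[[-0.007,0.04,0],[0,0,0],1]]'
python3 -c "
from h import *
print(inbay(),read_state()['contact_force']@B)"
```

```text
clock: 19.3
position: [569.5, -143.3, 133.6]
ee_rot: [0.748, -0.623, 0.144, -0.177]
contact_force: [1.0, -14.7, -4.0]
gripper_width: -0.2
grasp_force: 7.0
[ 3.19576008e-02 -8.47469608e+01  5.67332629e+01] [ -3.44904479 -14.69014836  -2.66561874]
clock: 19.6
position: [569.5, -142.9, 133.8]
ee_rot: [0.748, -0.623, 0.146, -0.176]
contact_force: [5.0, -30.4, -8.9]
gripper_width: 0.1
grasp_force: 15.2
[  0.13917135 -84.35174345  56.86665894] [ -4.97724527 -30.7509544   -7.4244547 ]
```

Hard stop reached, as predicted (finger at y -84.5, 30 N). Backing off, then rising clear.

```bash
python3 -m jog '[[[0.02,-0.1,0],[0,0,0],1],[[0.054,-0.295,0],[0,0,0],1],[[0.054,-0.295,0.05],[0,0,0],1],[[-0.05,-0.3,0.3],[0,0,0],1],[[-0.3,-0.35,0.75],[0,0,0],1],[[-0.45,-0.4,0.95],[0,0,0],1],[[-0.45,-0.4,0.95],[0,0,0],1]]'
python3 - <<'E'
from h import *
print(inbay(),read_state()['contact_force'])
g=grab('top','top2.png');s=grab('side','side2.png');w=grab('wrist')
for n,x in(('top',g),('side',s),('wrist',w)):
    Q=(pts(x)-O)@B
    q=Q[(Q[...,2]>41)&(Q[...,2]<49)&(abs(Q[...,0])>10)&(abs(Q[...,0])<36)&(Q[...,1]<20)&(Q[...,1]>-200)]
    print(n,'roof y',len(q),np.percentile(q[:,1],[2,50,98]).round(1) if len(q) else '')
    q=Q[(abs(Q[...,0])<12)&(Q[...,1]>-25)&(Q[...,1]<50)&(abs(Q[...,2]-38)<5)];A=np.c_[q[:,:2],np.ones(len(q))]
    if len(q)>50:print('pack top',np.linalg.lstsq(A,q[:,2],rcond=None)[0].round(4))
im=np.hstack([cv2.resize(g['frame'][130:225,220:370],None,fx=2.6,fy=2.6),cv2.resize(s['frame'][150:260,215:365],(390,247))])
cv2.imwrite('pics/fin.png',im[:,:,::-1])
E
```

```text
clock: 20.3
position: [524.3, -176.8, 234.1]
ee_rot: [0.748, -0.622, 0.146, -0.181]
contact_force: [0.6, 0.6, -0.1]
gripper_width: -0.1
grasp_force: 0.0
[   6.44900952 -109.51577826  168.99205271] [ 0.62664412  0.56669708 -0.10757413]
top roof y 302 [-76.3 -52.8 -10. ]
pack top [ 1.83000e-02 -7.20000e-03  3.90305e+01]
side roof y 159 [-73.7 -48.  -26.4]
pack top [ 1.97000e-02 -5.20000e-03  3.83146e+01]
wrist roof y 2487 [-78.  -61.2 -33.4]
```

View pics/fin.png

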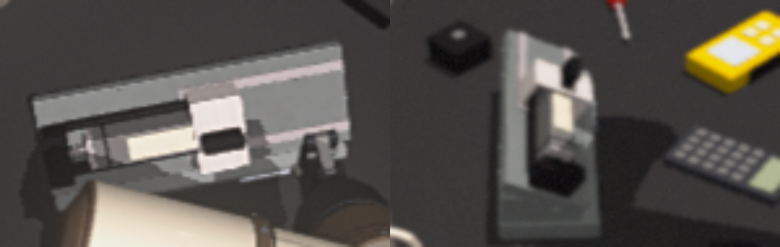

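The final views show the keeper closed over the pack's tail (tab at (222,138)) and the pack lying flat against the follower at (88,150). The arm is clear.

```bash
python3 -c "
from bench import job_done; print(job_done())"
```

```text
the job is handed in; nothing more can be done
None
```

The job is handed in at about 20 s on the robot's clock: the long pack lies flat in the channel, held by the spring, with the keeper rail pushed to its hard stop and the arm clear; nothing else was touched.

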